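# Tip the drawer-knob balls from the pail into the bowl

### The job

Lift the little metal pail out of the green tote (only its swinging handle can be reached there) and stand it upright on the bench with all six wooden balls still in it. Then, holding the pail over the wooden bowl, pour all six balls into the bowl, and stand the empty pail upright on the bench again. Do not spill any ball, do not shove or tip the bowl, and leave the bottle and jar in the tote, the sanding block, the offcut and the screwdriver where they are.

Things in the scene. Friction and masses are not known exactly. Their poses are not given: they have to be found in the camera images.
- pail: round aluminium pail, 75 mm tall, 58 mm across at the foot, 66 mm at the rim (outside), wall 3 mm, floor 4 mm, 0.11 to 0.18 kg, holding six balls. Origin: centre of its underside, z up; the handle pivots are on its y axis, 67 mm up, bosses out to 37 mm. Starts in one compartment of the tote, whose walls are higher than its rim: only the handle can be taken there
- pail_rim (a point): centre of the pail's mouth, 75 mm up its axis
- bail (a joint): the pail's swinging wire handle (rad): 0 upright over the mouth, positive leaning to the pail's +x, range -1.4 to 1.4. It swings with light friction and stays where left; it cannot tip the pail, which hangs from it
- bail_grip (a point): centre of the handle's dark wooden grip, a round bar 14 mm thick and 44 mm long parallel to the pail's y axis, 60 mm from the pivots (127 mm above the pail's foot when upright); the wires run down at 38 mm either side of the middle
- tote: green plastic tote on the bench, fixed, 306 mm along x, 104 mm along y, 85 mm tall, wall 5 mm, floor 5 mm, three compartments in a row along x, about 95 mm square. Origin: centre of its underside
- bowl: turned wooden bowl, loose, 150 mm across the rim, 55 mm tall, wall 6 mm, 0.45 kg. Origin: centre of its underside, z up
- ball0: smooth waxed wooden ball 22 mm across, 11 g; origin at its centre. One of the six that start in the pail
- ball1: smooth waxed wooden ball 22 mm across, 11 g; origin at its centre. One of the six that start in the pail
- ball2: smooth waxed wooden ball 22 mm across, 11 g; origin at its centre. One of the six that start in the pail
- ball3: smooth waxed wooden ball 22 mm across, 11 g; origin at its centre. One of the six that start in the pail
- ball4: smooth waxed wooden ball 22 mm across, 11 g; origin at its centre. One of the six that start in the pail
- ball5: smooth waxed wooden ball 22 mm across, 11 g; origin at its centre. One of the six that start in the pail
- glue: white glue bottle with orange cap in the tote, 52 mm across, 115 mm tall, origin under its centre; not to be disturbed
- stain: amber jar in the tote, 60 mm across, 85 mm tall, origin under its centre; not to be disturbed
- sander: cork and wood sanding block, 105 x 60 x 44 mm, origin under its centre; not to be disturbed
- offcut: pale board offcut lying on the bench, 75 x 190 x 18 mm, origin under its centre; not to be disturbed
- driver: screwdriver lying on the bench along its own x, about 200 mm long and 30 mm thick at the handle; not to be disturbed
Not all that is in view belongs to the job. There is more than one size of the pail; the one meant has the size given above.

How it is judged (in metres and radians):
On the way, in this order (a step that is already met when the one before it is completed fails the run):
1. the pail stands upright on the bench beside the tote with all six balls in it (height (world z) of pail below 0.006 m and angle between pail's own z axis and vertical below 0.1 rad and (y of pail in the frame of tote below -0.085 m or y of pail in the frame of tote above 0.085 m or x of pail in the frame of tote below -0.185 m or x of pail in the frame of tote above 0.185 m) and z of each of ball0, ball1, ball2, ball3, ball4, ball5 in the frame of pail below 0.075 m and distance between each of ball0, ball1, ball2, ball3, ball4, ball5 and pail_rim below 0.08 m), for 0.2 s.
2. the pail is held tipped over by more than 70 degrees with its mouth above the bowl (angle between pail's own z axis and vertical above 1.22 rad and horizontal distance between pail_rim and bowl below 0.11 m and height (world z) of pail_rim above 0.05 m and contact force between pail and the fingers above 0.5 N), for 0.1 s.
At the end, for the whole second after the job is handed in: All six balls at rest in the bowl, below its rim and within 68 mm of its axis; the pail at rest on the bench outside the tote, upright within 0.1 rad; the bowl upright; bowl, glue, stain, sander, offcut and driver within 30 mm of their starts (height (world z) of pail below 0.006 m and angle between each of pail, bowl's own z axis and vertical below 0.1 rad and (y of pail in the frame of tote below -0.085 m or y of pail in the frame of tote above 0.085 m or x of pail in the frame of tote below -0.185 m or x of pail in the frame of tote above 0.185 m) and linear speed of pail below 0.03 m/s and distance of each of bowl, glue, stain, sander, offcut, driver from where it was at the start of the episode below 0.03 m and horizontal distance between each of ball0, ball1, ball2, ball3, ball4, ball5 and bowl below 0.068 m and z of each of ball0, ball1, ball2, ball3, ball4, ball5 in the frame of bowl below 0.055 m and linear speed of each of ball0, ball1, ball2, ball3, ball4, ball5 below 0.05 m/s); the robot touches nothing.
It fails at once if a ball is spilled (its centre is low down outside the bowl and outside the pail) ((height (world z) of ball0 below 0.03 m and horizontal distance between ball0 and bowl above 0.085 m and distance between ball0 and pail_rim above 0.09 m) or (height (world z) of ball1 below 0.03 m and horizontal distance between ball1 and bowl above 0.085 m and distance between ball1 and pail_rim above 0.09 m) or (height (world z) of ball2 below 0.03 m and horizontal distance between ball2 and bowl above 0.085 m and distance between ball2 and pail_rim above 0.09 m) or (height (world z) of ball3 below 0.03 m and horizontal distance between ball3 and bowl above 0.085 m and distance between ball3 and pail_rim above 0.09 m) or (height (world z) of ball4 below 0.03 m and horizontal distance between ball4 and bowl above 0.085 m and distance between ball4 and pail_rim above 0.09 m) or (height (world z) of ball5 below 0.03 m and horizontal distance between ball5 and bowl above 0.085 m and distance between ball5 and pail_rim above 0.09 m)).
It fails at once if the bowl is shoved by more than 30 mm or tipped (distance of bowl from where it was at the start of the episode above 0.03 m or angle between bowl's own z axis and vertical above 0.35 rad).
It fails at once if one of the other things is moved by more than 30 mm (distance of any of glue, stain, sander, offcut, driver from where it was at the start of the episode above 0.03 m).
It also fails if it takes over 72 s, if anything falls off the work surface, if the arm or the gripper's body presses on something with over 40 N, if the wrist force passes 120 N, or if a joint passes its speed limit or range.

### The arm

A 6-joint arm with a two-finger parallel gripper is mounted at the origin on the work surface. World frame = base frame: x ahead of the robot, y to its left, z up, the work surface at z = 0. Lengths are in mm, angles in rad, forces in N, time in s.
With the tool pointing down it reaches from about 300 to 775 mm from the base axis. Payload 14.6 kg.
Tool frame: the origin (TCP) lies at the very end of the fingers, on their centre line; the grasp point (between the pads) lies 19 mm behind it; z points along the fingers, y is the line along which they close (so a half turn about z gives the same grasp; the last joint's range is limited). The gripper opens to 94 mm and grips with 3 to 60 N. Pads are 16 mm wide; open, the fingers measure 119 mm over their backs; the gripper's body (75 mm by 177 mm) begins 78 mm behind the grasp point.
Start: joints at [1.07, 0.3, 1.521, -0, 1.321, -0.067], TCP at [231.173, 499.047, 205.446] pointing down, gripper open.
Joint ranges: [-3.03, 3.03], [-0.79, 2.21], [0.23, 2.52], [-1.04, 4.18], [0, 3.07], [-2.55, 2.55]. Speed limits (rad/s): [2.22, 2.22, 2.57, 3.14, 3.14, 3.14].

### API

Orientations are given as [roll, pitch, yaw] about the fixed x, y, z axes, in that order (R = Rz(yaw) Ry(pitch) Rx(roll)).
In Python, from cell import manip gives the robot as it stands.
- The arm moves only by the tool servo_tool, never from a script. Its argument "rows" is a list of rows, each a list of 7 numbers: the turn, a rotation vector about the world's x, y, z in degrees, then the shift along the world's x, y, z in mm, then the closure, from 0 (fully open) to 1 (shut). In form: [[rx, ry, rz, dx, dy, dz, fingers], ...]. A call has 1 to 20 rows; each row shifts and turns the commanded pose from where the row before left it; what a row does not reach is not made up. A row lasts 1/8 s, in which the tool goes at most 62.5 mm and 10.7 degrees, less where a joint would pass 70% of its speed; a pose out of reach is approached as far as the arm can. A call with a gripper value outside its range is refused whole. The fingers move at their own pace and stop on an object; "grip_force" is the grip in N (left out, the last holds). Time passes only in rows, so rows that do not move let the fingers close. It gives the time, the measured TCP pose, the force, the opening and the grip force at its end, in the units of the state.
- manip.read_state(): the state, without advancing time (a new reading comes with each control period).
- manip.camera(name): name is "scene" or "top" or "wrist"; returns the picture (420x560x3 uint8, red, green, blue); there is no depth.
- manip.camera_info(name): a dict with "fx", "fy", "cx", "cy" (pixels), "position" and "rotation" of the camera in the world; the wrist camera has in their place "T_tool_cam" (4x4, takes a point from camera to tool coordinates, whose origin is the TCP and whose axes are the flange's). Camera axes: x right, y down, z forward; pixel columns grow to the right and rows downward; lengths in mm; the calibration is good to about 2 mm. A picture is of the moment at which its call begins: read the wrist's pose just before it. camera_info takes no time and is no camera call.
- manip.sign_off(): hands the job in; it is judged then, once.
The state is a dict: "clock": time; "joints": joint angles; "qd": joint speeds; "effort": joint torques, N m; "eef_pos": TCP position; "eef_rot": TCP orientation; "wrist_force": force on the tool from outside, world axes, zero at the start; "moment": the same for the moment, N m; "finger_gap": finger opening in mm; "finger_force": force on a finger pad.
Only numpy, scipy, OpenCV 4.12 (cv2) and the standard library are available. Lean on these libraries where they do the work, as an engineer would, in place of code of your own. Each camera call takes 0.05 s, during which the arm holds its last target. There are 200 camera calls.

## Working session

There is one attempt and no reset: what is moved stays moved. The work goes in short steps, Python scripts to look and compute and a tool call to move; the robot and the scene stay as the last step left them, time stands still between calls to the robot, and variables do not carry over. Pictures are saved under pics/ and viewed, at most 12 in all, crops included, and the job is handed in when it is done.

Besides the shell and the picture viewer there is one more tool, called after "Request:" in YAML: its name, and indented under it one key for each argument. servo_tool: Moves the arm, as the interface text tells. Its arguments: {"type":"object","properties":{"rows":{"type":"array","items":{"type":"array","items":{"type":"number"}}},"grip_force":{"type":"number"}},"required":["rows"]}

```bash
mkdir -p pics; ls
python3 - <<'E'
from cell import manip
import cv2
s=manip.read_state(); print({k:s[k] for k in('clock','eef_pos','eef_rot','finger_gap')})
for n in('scene','top'):
    cv2.imwrite(f'pics/{n}0.png',manip.camera(n)[:,:,::-1]); print(n,manip.camera_info(n))
print(manip.camera_info('wrist'))
E
```

```text
pics
{'clock': 0.0, 'eef_pos': array([231.04421572, 498.83284152, 204.89952817]), 'eef_rot': array([-3.14046059e+00, -1.03492826e-04,  2.70779620e+00]), 'finger_gap': 94.31095126004074}
scene {'fx': 436.03648108879634, 'fy': 436.03648108879634, 'cx': 277.3574812869761, 'cy': 195.70952335104332, 'position': array([1038.93705985,  474.79502938, 1158.01264555]), 'rotation': array([-2.59294571, -0.01643583,  2.36946147])}
top {'fx': 476.7761736760528, 'fy': 476.7761736760528, 'cx': 272.772953891813, 'cy': 209.52579479528237, 'position': array([ 488.91882652,   21.89116127, 1166.02879083]), 'rotation': array([-3.07675707,  0.01996614, -1.59482559])}
{'fx': 304.9519213768113, 'fy': 304.9519213768113, 'cx': 280.36214435134644, 'cy': 208.44832073269092, 'T_tool_cam': array([[ 1.28508670e-04, -9.72384762e-01, -2.33383498e-01,
         6.83170351e+01],
       [ 9.99999621e-01, -7.59884071e-05,  8.67236081e-04,
        -2.17710490e-01],
       [-8.61021590e-04, -2.33383521e-01,  9.72384384e-01,
        -1.79010124e+02],
       [ 0.00000000e+00,  0.00000000e+00,  0.00000000e+00,
         1.00000000e+00]])}
```

View pics/scene0.png

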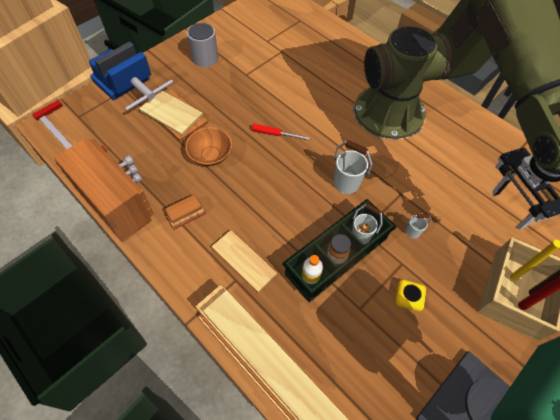

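View pics/top0.png

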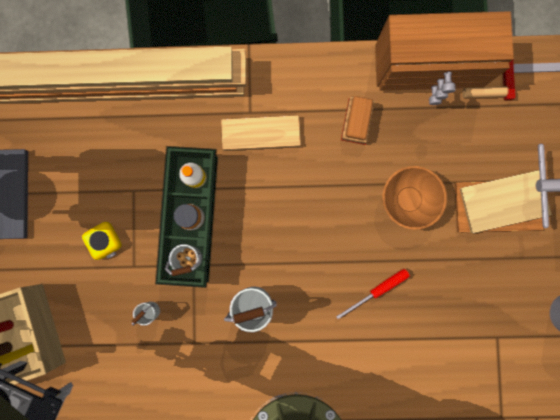

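The scene view shows the pail in the tote's compartment nearest the base, at about (367,226), and the bowl at (208,147). The top view puts the pail at (184,262), its grip at about (180,270), and the bowl at (416,198). There is a bigger decoy pail at (251,310) and a small one at (145,314). I'll zoom in to measure.

```bash
cat > h.py <<'E'
from cell import manip
import numpy as np, cv2
from scipy.spatial.transform import Rotation as R
def cam(n, s=None):
    c=manip.camera_info(n)
    if n=='wrist':
        T=np.eye(4);T[:3,:3]=R.from_euler('xyz',s['eef_rot']).as_matrix();T[:3,3]=s['eef_pos'];T=T@c['T_tool_cam']
    else:
        T=np.eye(4);T[:3,:3]=R.from_euler('xyz',c['rotation']).as_matrix();T[:3,3]=c['position']
    return c,T
def ray(n,p,s=None):
    c,T=cam(n,s); d=T[:3,:3]@np.array([(p[0]-c['cx'])/c['fx'],(p[1]-c['cy'])/c['fy'],1]); return T[:3,3],d/np.linalg.norm(d)
def plane(n,p,z,s=None):
    o,d=ray(n,p,s); return o+d*(z-o[2])/d[2]
def tri(obs):
    A=np.zeros((3,3));b=np.zeros(3)
    for a in obs:
        o,d=ray(*a);M=np.eye(3)-np.outer(d,d);A+=M;b+=M@o
    X=np.linalg.solve(A,b); return X,[np.linalg.norm(np.cross(X-ray(*a)[0],ray(*a)[1])) for a in obs]
def proj(n,X,s=None):
    c,T=cam(n,s);x=T[:3,:3].T@(np.array(X)-T[:3,3]);return np.array([c['fx']*x[0]/x[2]+c['cx'],c['fy']*x[1]/x[2]+c['cy']])
def crop(im,x,y,w,h,k):return cv2.resize(im[y:y+h,x:x+w],None,fx=k,fy=k,interpolation=cv2.INTER_CUBIC)
E
python3 - <<'E'
from h import *
s=cv2.imread('pics/scene0.png');t=cv2.imread('pics/top0.png')
a=np.hstack([crop(t,150,140,80,150,4)[:300+300],crop(s,340,195,60,75,8)[:600,:480]])
print(a.shape);cv2.imwrite('pics/c1.png',a)
# rough geometry
for p in [(167,148),(216,150),(206,286),(157,282)]: print('tote',plane('top',p,85).round())
for p in [(384,198),(447,198),(416,167),(416,229)]: print('bowl',plane('top',p,55).round())
print('bowl tri',tri([('top',(411,199)),('scene',(207,152))]))
E
```

```text
(600, 800, 3)
tote [708. 282.  85.]
tote [700. 169.  85.]
tote [391. 197.  85.]
tote [402. 307.  85.]
bowl [ 582. -217.   55.]
bowl [ 578. -363.   55.]
bowl [ 653. -294.   55.]
bowl [ 508. -288.   55.]
bowl tri (array([ 583.17165816, -294.41756046,    6.94870837]), [np.float64(2.116593717599317), np.float64(2.116593717599523)])
```

View pics/c1.png

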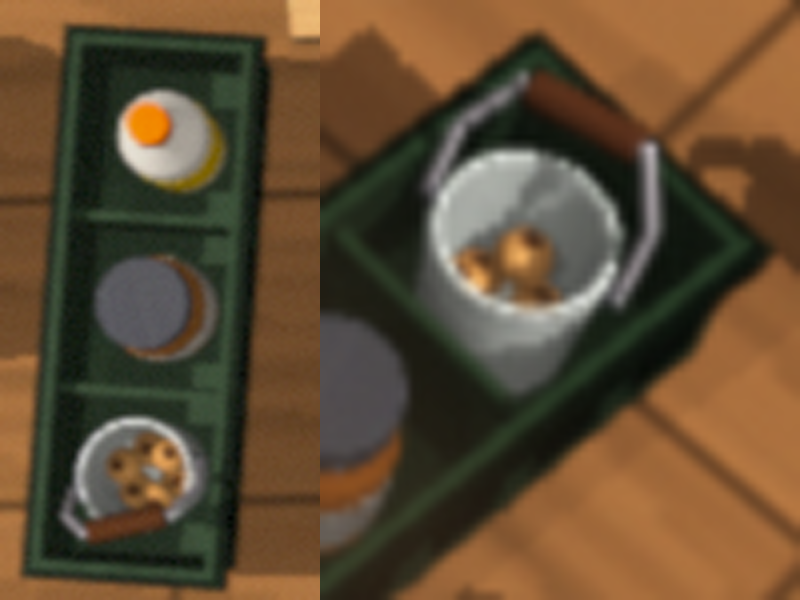

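The crop shows the pail's rim at top (184,258) and scene (365.8,223.6). The grip's ends are at top (171.3,273.8)/(191.8,268.8) and scene (366.3,205.6)/(381.5,212.8).

Run:
```python
from h import *
print('rim',tri([('top',(184,258)),('scene',(365.75,223.6))]))
print('grip',tri([('top',(181.5,271.3)),('scene',(373.9,209.3))]))
print('gA',tri([('top',(171.3,273.8)),('scene',(381.5,212.8))]))
print('gB',tri([('top',(191.8,268.8)),('scene',(366.3,205.6))]))
print('bowl rim', plane('top',(416,198),55).round())
for p in [(337,319),(410,271)]: print('driver',plane('top',p,10).round())
for p in [(222,117),(301,146)]: print('offcut',plane('top',p,18).round())
for p in [(343,138),(374,98)]: print('sander',plane('top',p,44).round())
for p in [(250,308)]: print('bigpail',plane('top',p,100).round())
print('glue top',plane('top',(187,171),115).round(),'smallpail',plane('top',(145,314),50).round())
s=manip.read_state();print(s['wrist_force'],s['joints'])
```

```text
rim (array([452.69197254, 249.13750992,  78.85669296]), [np.float64(2.8572842559196108), np.float64(2.857284255919625)])
grip (array([425.57238481, 245.5845153 , 122.28427299]), [np.float64(2.3639563016277356), np.float64(2.3639563016276357)])
gA (array([420.77672318, 267.46579202, 124.95441835]), [np.float64(2.44404908981223), np.float64(2.444049089812315)])
gB (array([430.44413864, 223.20124448, 120.44816706]), [np.float64(2.2660313046852414), np.float64(2.2660313046853813)])
bowl rim [ 580. -291.   55.]
driver [ 299. -104.   10.]
driver [ 409. -282.   10.]
offcut [794. 162.  18.]
offcut [717. -29.  18.]
sander [ 728. -128.   44.]
sander [ 823. -205.   44.]
bigpail [342.  97. 100.]
glue top [649. 230. 115.] smallpail [326. 345.  50.]
[ 0.57881359 -0.34158453 -0.13427165] [ 1.07037682e+00  3.00418278e-01  1.52153182e+00  2.12775419e-05
  1.32069466e+00 -6.65753423e-02]
```

Each measured point checks out. The rim is at z≈79 (5 mm floor + 75 mm), the grip is 45 mm long at z≈122, and the lean is perpendicular to the grip. First I'll test in free air how the wrist takes a near-horizontal tool, because the pour needs it.

Request:
servo_tool:
  rows:
    - [-4.2, -9.06, 0, 0, 0, 0, 0]
    - [-4.2, -9.06, 0, 0, 0, 0, 0]
    - [-4.2, -9.06, 0, 0, 0, 0, 0]
    - [-4.2, -9.06, 0, 0, 0, 0, 0]
    - [-4.2, -9.06, 0, 0, 0, 0, 0]
    - [-4.2, -9.06, 0, 0, 0, 0, 0]
    - [-4.2, -9.06, 0, 0, 0, 0, 0]

```text
clock: 0.98
eef_pos: [218.6, 497.5, 202.1]
eef_rot: [-3.124, 1.2, 2.708]
wrist_force: [10.5, 7.3, 13.2]
finger_gap: 94.1
finger_force: 0.0
```

```bash
python3 -c "
from h import *
s=manip.read_state();print(s['joints'].round(2),s['eef_pos'].round(),s['clock'],s['wrist_force'])
print(R.from_euler('xyz',s['eef_rot']).as_matrix().round(2))"
```

```text
[ 1.52  0.62  1.5  -1.04  1.7   0.65] [219. 498. 202.] 0.975 [10.48262827  7.3301046  13.18543193]
[[-0.33  0.44  0.84]
 [ 0.15  0.9  -0.41]
 [-0.93 -0.01 -0.36]]
```

Negative j4 runs into its limit at -1.04, so the tool should lie down pointing to the left of radial instead. Now I'll go over the handle.

```bash
cat >> h.py <<'E'
def goto(pos,y_az,tool=None):
    """shift and rotvec (deg, world) from the measured pose to tool dir `tool` (default down) with closing azimuth y_az"""
    s=manip.read_state(); Rc=R.from_euler('xyz',s['eef_rot'])
    z=np.array([0,0,-1.]) if tool is None else np.array(tool)/np.linalg.norm(tool)
    for a in (y_az,y_az+180):
        y=np.array([np.cos(np.radians(a)),np.sin(np.radians(a)),0]);y-=z*(y@z);y/=np.linalg.norm(y)
        Rt=R.from_matrix(np.column_stack([np.cross(y,z),y,z])); rv=np.degrees((Rt*Rc.inv()).as_rotvec())
        print('rot',rv.round(1),np.linalg.norm(rv).round(1),'shift',(np.array(pos)-s['eef_pos']).round(1),'joints',s['joints'].round(2),'wf',np.round(s['wrist_force'],1),'t',round(s['clock'],2))
E
python3 -c "
from h import *
goto([425.6,245.6,180],12)"
```

```text
rot [ 56.1  43.5 -45.8] 84.5 shift [ 207.  -251.9  -22.1] joints [ 1.52  0.62  1.5  -1.04  1.7   0.65] wf [10.5  7.3 13.2] t 0.97
rot [-51.   65.7 109.1] 137.2 shift [ 207.  -251.9  -22.1] joints [ 1.52  0.62  1.5  -1.04  1.7   0.65] wf [10.5  7.3 13.2] t 0.97
```

Request:
servo_tool:
  rows:
    - [5.6, 4.35, -4.58, 10, -12, 10, 0]
    - [5.6, 4.35, -4.58, 15, -20, 10, 0]
    - [5.6, 4.35, -4.58, 20, -25, 0, 0]
    - [5.6, 4.35, -4.58, 25, -30, 0, 0]
    - [5.6, 4.35, -4.58, 25, -30, 0, 0]
    - [5.6, 4.35, -4.58, 25, -30, 0, 0]
    - [5.6, 4.35, -4.58, 25, -30, 0, 0]
    - [5.6, 4.35, -4.58, 25, -30, -10, 0]
    - [5.6, 4.35, -4.58, 20, -25, -15, 0]
    - [5.6, 4.35, -4.58, 17, -20, -17, 0]
    - [0, 0, 0, 0, 0, 0, 0]

```text
clock: 2.35
eef_pos: [427.3, 243.1, 179.3]
eef_rot: [-3.14, -0.003, 1.775]
wrist_force: [-1.1, 0.5, -0.4]
finger_gap: 94.4
finger_force: 0.0
```

Run:
```python
from h import *
goto([425.6,245.6,103],12)
s=manip.read_state();im=manip.camera('wrist')[:,:,::-1];cv2.imwrite('pics/w1.png',im);np.save('w1.npy',np.r_[s['eef_pos'],s['eef_rot']])
print(proj('wrist',[425.6,245.6,122],s),proj('wrist',[452.7,249,80],s))
```

```text
rot [-0.2 -0.1  0.3] 0.4 shift [ -1.7   2.5 -76.3] joints [0.44 0.19 1.72 0.   1.23 0.24] wf [-1.1  0.5 -0.4] t 2.35
rot [  -0.2    0.3 -179.7] 179.7 shift [ -1.7   2.5 -76.3] joints [0.44 0.19 1.72 0.   1.23 0.24] wf [-1.1  0.5 -0.4] t 2.35
[280.12551351 218.88900951] [309.2013647  209.38254211]
```

View pics/w1.png

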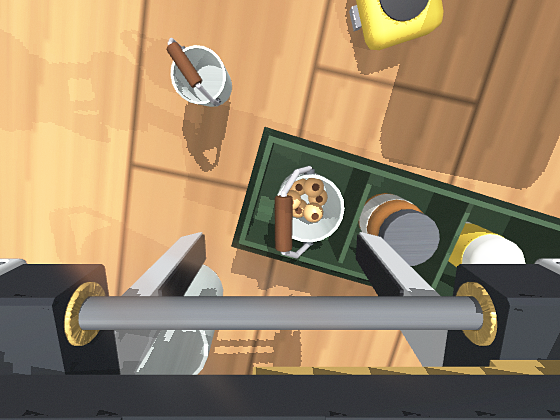

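The wrist view shows the bar running vertically in the image from (284,196) to (284,252), square to the closing line and within 4 px of the prediction. I'll descend and close.

Request:
servo_tool:
  rows:
    - [0, 0, 0, -1, 1, -16, 0]
    - [0, 0, 0, 0, 1, -16, 0]
    - [0, 0, 0, 0, 0, -16, 0]
    - [0, 0, 0, 0, 0, -14, 0]
    - [0, 0, 0, 0, 0, -13, 0]
    - [0, 0, 0, 0, 0, 0, 0.5]
    - [0, 0, 0, 0, 0, 0, 0.95]
    - [0, 0, 0, 0, 0, 0, 0.95]
    - [0, 0, 0, 0, 0, 0, 0.95]
    - [0, 0, 0, 0, 0, 0, 0.95]
    - [0, 0, 0, 0, 0, 0, 0.95]
  grip_force: 30

```text
clock: 3.78
eef_pos: [425.2, 247.7, 105.7]
eef_rot: [3.141, -0.003, 1.781]
wrist_force: [-0.1, -0.7, 0.2]
finger_gap: 37.5
finger_force: 0.0
```

Request:
servo_tool:
  rows:
    - [0, 0, 0, 0, 0, 0, 0.95]
    - [0, 0, 0, 0, 0, 0, 0.95]
    - [0, 0, 0, 0, 0, 0, 0.95]
    - [0, 0, 0, 0, 0, 0, 0.95]
    - [0, 0, 0, 0, 0, 0, 0.95]

```text
clock: 4.4
eef_pos: [425.3, 247.7, 105.6]
eef_rot: [3.141, -0.003, 1.781]
wrist_force: [1.0, -0.2, -0.3]
finger_gap: 13.0
finger_force: 30.0
```

Request:
servo_tool:
  rows:
    - [0, 0, 0, 6, 1, 2, 0.95]
    - [0, 0, 0, 7, 1, 2, 0.95]
    - [0, 0, 0, 7, 1, 2, 0.95]
    - [0, 0, 0, 6, 1, 2, 0.95]
    - [0, 0, 0, 0, 0, 8, 0.95]
    - [0, 0, 0, 0, 0, 12, 0.95]
    - [0, 0, 0, 0, 0, 16, 0.95]
    - [0, 0, 0, 0, 0, 16, 0.95]
    - [0, 0, 0, 0, 0, 16, 0.95]
    - [0, 0, 0, 0, 0, 16, 0.95]
    - [0, 0, 0, 0, 0, 14, 0.95]
    - [0, 0, 0, 0, 0, 10, 0.95]
    - [0, 0, 0, 0, 0, 4, 0.95]
    - [0, 0, 0, 0, 0, 0, 0.95]
    - [0, 0, 0, 0, 0, 0, 0.95]

```text
clock: 6.28
eef_pos: [451.1, 251.6, 225.1]
eef_rot: [3.142, -0.003, 1.781]
wrist_force: [-0.0, 0.1, -2.8]
finger_gap: 13.1
finger_force: 30.0
```

Run:
```python
from h import *
goto([480,-20,225],90)
w=manip.camera('wrist')[:,:,::-1];s=manip.camera('scene')[:,:,::-1]
cv2.imwrite('pics/m1.png',np.hstack([cv2.resize(w,(400,300)),cv2.resize(s[100:310,260:540],(400,300))]))
```

```text
rot [-0.1 -0.1 78. ] 78.0 shift [ 2.890e+01 -2.716e+02 -1.000e-01] joints [0.44 0.21 1.59 0.   1.34 0.23] wf [-0.   0.1 -2.8] t 6.28
rot [-1.00e-01  1.00e-01 -1.02e+02] 102.0 shift [ 2.890e+01 -2.716e+02 -1.000e-01] joints [0.44 0.21 1.59 0.   1.34 0.23] wf [-0.   0.1 -2.8] t 6.28
```

View pics/m1.png

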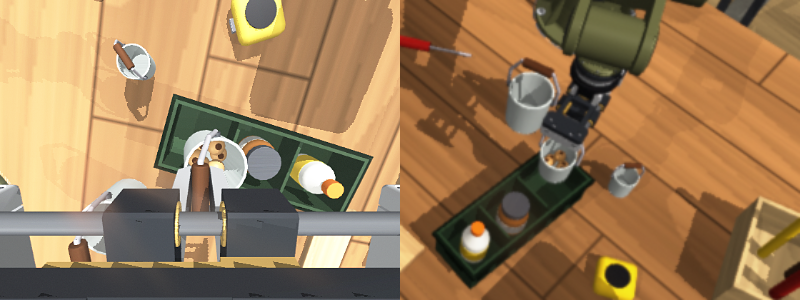

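The pail hangs level in the gripper with the balls inside, and glue and stain have not moved. I'll carry it to free bench at (560,-20), turning it by 48°.

Request:
servo_tool:
  rows:
    - [0, 0, 0.9, 2, -5, 0, 0.95]
    - [0, 0, 1.8, 4, -10, 0, 0.95]
    - [0, 0, 3, 7, -17, 0, 0.95]
    - [0, 0, 3, 7, -17, 0, 0.95]
    - [0, 0, 3, 7, -17, 0, 0.95]
    - [0, 0, 3, 7, -17, 0, 0.95]
    - [0, 0, 3, 7, -17, 0, 0.95]
    - [0, 0, 3, 7, -17, 0, 0.95]
    - [0, 0, 3, 7, -17, 0, 0.95]
    - [0, 0, 3, 7, -17, 0, 0.95]
    - [0, 0, 3, 7, -17, 0, 0.95]
    - [0, 0, 3, 7, -17, 0, 0.95]
    - [0, 0, 3, 7, -17, 0, 0.95]
    - [0, 0, 3, 7, -17, 0, 0.95]
    - [0, 0, 3, 7, -17, 0, 0.95]
    - [0, 0, 3, 7, -17, 0, 0.95]
    - [0, 0, 2, 4, -11, 0, 0.95]
    - [0, 0, 1.3, 2, -5, 0, 0.95]
    - [0, 0, 0, 0, 0, 0, 0.95]
    - [0, 0, 0, 0, 0, 0, 0.95]

```text
clock: 8.88
eef_pos: [561.1, -17.0, 225.6]
eef_rot: [3.141, -0.003, 2.619]
wrist_force: [0.7, 0.4, -2.3]
finger_gap: 13.0
finger_force: 30.0
```

Request:
servo_tool:
  rows:
    - [0, 0, 0, 0, 0, -8, 0.95]
    - [0, 0, 0, 0, 0, -16, 0.95]
    - [0, 0, 0, 0, 0, -18, 0.95]
    - [0, 0, 0, 0, 0, -18, 0.95]
    - [0, 0, 0, 0, 0, -18, 0.95]
    - [0, 0, 0, 0, 0, -14, 0.95]
    - [0, 0, 0, 0, 0, -8, 0.95]
    - [0, 0, 0, 0, 0, -4, 0.95]
    - [0, 0, 0, 0, 0, 0, 0.95]
    - [0, 0, 0, 0, 0, 0, 0.95]

```text
clock: 10.12
eef_pos: [561.5, -17.4, 122.1]
eef_rot: [3.14, -0.002, 2.619]
wrist_force: [-0.0, 0.6, -2.8]
finger_gap: 13.2
finger_force: 30.0
```

Request:
servo_tool:
  rows:
    - [0, 0, 0, 0, 0, -3, 0.95]
    - [0, 0, 0, 0, 0, -3, 0.95]
    - [0, 0, 0, 0, 0, -2, 0.95]
    - [0, 0, 0, 0, 0, 0, 0.95]

```text
clock: 10.62
eef_pos: [561.1, -17.4, 113.4]
eef_rot: [3.141, -0.003, 2.619]
wrist_force: [0.2, -0.0, -2.6]
finger_gap: 13.2
finger_force: 30.0
```

Request:
servo_tool:
  rows:
    - [0, 0, 0, 0, 0, -2, 0.95]
    - [0, 0, 0, 0, 0, -2, 0.95]
    - [0, 0, 0, 0, 0, 0, 0.95]

```text
clock: 11.0
eef_pos: [561.1, -17.3, 109.4]
eef_rot: [3.141, -0.003, 2.619]
wrist_force: [0.3, -0.3, -2.2]
finger_gap: 13.1
finger_force: 30.0
```

Request:
servo_tool:
  rows:
    - [0, 0, 0, 0, 0, -1.5, 0.95]
    - [0, 0, 0, 0, 0, 0, 0.95]

```text
clock: 11.25
eef_pos: [561.2, -17.3, 108.0]
eef_rot: [3.141, -0.003, 2.619]
wrist_force: [-0.1, -0.2, -2.1]
finger_gap: 12.9
finger_force: 30.0
```

Request:
servo_tool:
  rows:
    - [0, 0, 0, 0, 0, -1.5, 0.95]
    - [0, 0, 0, 0, 0, 0, 0.95]

```text
clock: 11.5
eef_pos: [561.8, -17.7, 107.6]
eef_rot: [3.14, -0.001, 2.619]
wrist_force: [-2.5, -2.5, 7.1]
finger_gap: 12.9
finger_force: 30.0
```

Request:
servo_tool:
  rows:
    - [0, 0, 0, 0, 0, -1.5, 0.95]
    - [0, 0, 0, 0, 0, 0, 0.95]

```text
clock: 11.75
eef_pos: [562.4, -18.0, 107.4]
eef_rot: [3.14, 0.001, 2.619]
wrist_force: [-3.1, -3.6, 17.3]
finger_gap: 13.4
finger_force: 30.0
```

The pail touched down with the TCP at z≈107.6, so the bar is at 127, which matches an upright handle. Next I'll loosen the fingers into a cage around the bar and lean the handle towards azimuth 60°, away from where the gripper will come.

Request:
servo_tool:
  rows:
    - [0, 0, 0, 0, 0, 2, 0.95]
    - [0, 0, 0, 0, 0, 0, 0.78]
    - [0, 0, 0, 0, 0, 0, 0.78]
    - [0, 0, 0, 0, 0, 0, 0.78]
    - [0, 0, 0, 3, 5.2, -0.3, 0.78]
    - [0, 0, 0, 3, 5.1, -0.9, 0.78]
    - [0, 0, 0, 2.9, 5, -1.5, 0.78]
    - [0, 0, 0, 2.9, 4.9, -2, 0.78]
    - [0, 0, 0, 2.7, 4.7, -2.6, 0.78]
    - [0, 0, 0, 2.5, 4.4, -3.2, 0.78]
    - [0, 0, 0, 2.4, 4.1, -3.6, 0.78]
    - [0, 0, 0, 2.2, 3.7, -4.1, 0.78]
    - [0, 0, 0, 2, 3.5, -4.5, 0.78]
    - [0, 0, 0, 1.7, 3, -4.9, 0.78]
    - [0, 0, 0, 0, 0, 0, 0.78]
  grip_force: 10

```text
clock: 13.62
eef_pos: [586.4, 26.5, 79.0]
eef_rot: [3.141, -0.003, 2.619]
wrist_force: [-0.4, -0.6, -0.6]
finger_gap: 20.6
finger_force: 0.0
```

Run:
```python
from h import *
goto([560,-20,225],60)
w=manip.camera('wrist')[:,:,::-1];s=manip.camera('scene')[:,:,::-1]
cv2.imwrite('pics/m2.png',np.hstack([cv2.resize(w,(400,300)),cv2.resize(s[80:230,180:380],(400,300))]))
```

```text
rot [-0.1 -0.2 -0.1] 0.2 shift [-26.4 -46.5 146. ] joints [-0.02  0.51  1.54  0.    1.1  -1.07] wf [-0.4 -0.6 -0.6] t 13.62
rot [  0.2  -0.2 179.9] 179.9 shift [-26.4 -46.5 146. ] joints [-0.02  0.51  1.54  0.    1.1  -1.07] wf [-0.4 -0.6 -0.6] t 13.62
```

View pics/m2.png

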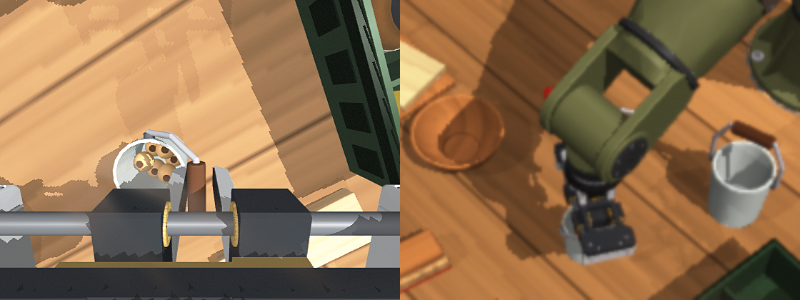

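The pail stands with the balls in it and the handle bar is leaning inside the cage. I'll withdraw upward, back off, turn the closing line to azimuth -30° and lay the tool down.

Request:
servo_tool:
  rows:
    - [0, 0, 0, 0, 0, 15, 0.78]
    - [0, 0, 0, 0, 0, 30, 0.78]
    - [0, 0, 0, 0, 0, 40, 0.6]
    - [0, 0, 0, 0, 0, 45, 0.3]
    - [0, 0, -10, -10, -18, 40, 0]
    - [0, 0, -10, -10, -18, 10, 0]
    - [0, 0, -10, -10, -20, 0, 0]
    - [0, 0, -10, -10, -20, 0, 0]
    - [0, 0, -10, -10, -20, 0, 0]
    - [0, 0, -10, -10, -20, 0, 0]
    - [0, 0, -10, -10, -20, 0, 0]
    - [0, 0, -10, -10, -20, 0, 0]
    - [0, 0, -10, -10, -20, 0, 0]
    - [0, 0, 0, 0, 0, 0, 0]

```text
clock: 15.48
eef_pos: [496.1, -150.6, 260.7]
eef_rot: [3.139, -0.003, 1.046]
wrist_force: [-0.1, -0.1, 0.2]
finger_gap: 94.2
finger_force: 0.0
```

Request:
servo_tool:
  rows:
    - [8.05, -4.65, 0, 0, 0, 0, 0]
    - [8.05, -4.65, 0, 0, 0, 0, 0]
    - [8.05, -4.65, 0, 0, 0, 0, 0]
    - [8.05, -4.65, 0, 0, 0, 0, 0]
    - [8.05, -4.65, 0, 0, 0, 0, 0]
    - [8.05, -4.65, 0, 0, 0, 0, 0]
    - [8.05, -4.65, 0, 0, 0, 0, 0]
    - [0, 0, 0, 0, 0, 0, 0]

```text
clock: 16.48
eef_pos: [496.2, -149.8, 258.3]
eef_rot: [3.141, -1.139, 1.047]
wrist_force: [-0.5, 0.5, 0.7]
finger_gap: 93.9
finger_force: 0.0
```

Run:
```python
from h import *
goto([512,-104,84],-30,[.453,.785,-.423])
w=manip.camera('wrist')[:,:,::-1];t=manip.camera('top')[:,:,::-1]
cv2.imwrite('pics/m3.png',np.hstack([cv2.resize(w,(400,300)),cv2.resize(t[130:280,220:420],(400,300))]))
cv2.imwrite('pics/t3.png',t)
```

```text
rot [-0.2  0.1  0. ] 0.3 shift [  15.8   45.8 -174.3] joints [-0.84  0.35  1.72  1.04  1.62 -0.58] wf [-0.5  0.5  0.7] t 16.48
rot [ -81.6 -141.4   75.7] 180.0 shift [  15.8   45.8 -174.3] joints [-0.84  0.35  1.72  1.04  1.62 -0.58] wf [-0.5  0.5  0.7] t 16.48
```

View pics/m3.png

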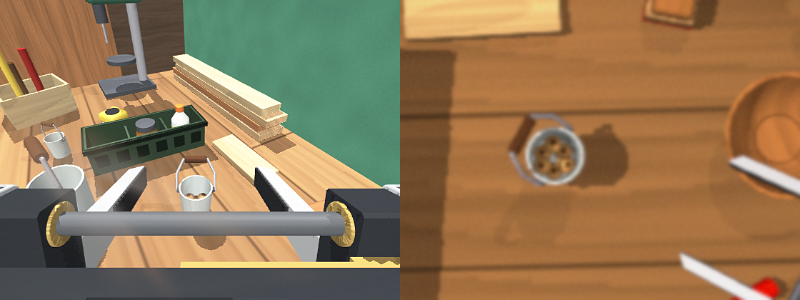

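The tool is laid down at azimuth 60°, 25° below horizontal. In the top view the pail's rim centre is at about (297.5,208) in full-image pixels, with the handle leaning away from the gripper.

```bash
python3 -c "
from h import *
c=plane('top',(297.5,208),75);print(c)
d=np.array([.453,.785,-.423])
for b in(-105,20): print(b,np.array([c[0],c[1],40])+b*d)
"
```

```text
[562.3405147  -14.77573028  75.        ]
-105 [514.7755147  -97.20073028  84.415     ]
20 [571.4005147    0.92426972  31.54      ]
```

Request:
servo_tool:
  rows:
    - [0, 0, 0, 2, 5, -17, 0]
    - [0, 0, 0, 2, 6, -20, 0]
    - [0, 0, 0, 2, 6, -20, 0]
    - [0, 0, 0, 2, 6, -20, 0]
    - [0, 0, 0, 2, 6, -20, 0]
    - [0, 0, 0, 2, 6, -20, 0]
    - [0, 0, 0, 2, 6, -20, 0]
    - [0, 0, 0, 2, 6, -20, 0]
    - [0, 0, 0, 2, 5, -17, 0]
    - [0, 0, 0, 0, 0, 0, 0]

```text
clock: 17.82
eef_pos: [514.3, -97.1, 84.3]
eef_rot: [-3.139, -1.139, 1.045]
wrist_force: [0.1, 0.1, -0.5]
finger_gap: 94.2
finger_force: 0.0
```

Run:
```python
from h import *
goto([571.5,0.5,32],-30,[.453,.785,-.423])
s=manip.read_state();w=manip.camera('wrist')[:,:,::-1]
print(proj('wrist',[562.3,-16,75],s),proj('wrist',[562.3,-16,0],s))
cv2.imwrite('pics/w4.png',w)
```

```text
rot [-0.3  0.1  0. ] 0.3 shift [ 57.2  97.6 -52.3] joints [-0.74  0.61  1.84  1.13  1.37 -0.88] wf [ 0.1  0.1 -0.5] t 17.82
rot [ 81.6 141.4 -75.7] 179.9 shift [ 57.2  97.6 -52.3] joints [-0.74  0.61  1.84  1.13  1.37 -0.88] wf [ 0.1  0.1 -0.5] t 17.82
[282.71647272 177.35117138] [282.41431946 238.76562175]
```

View pics/w4.png

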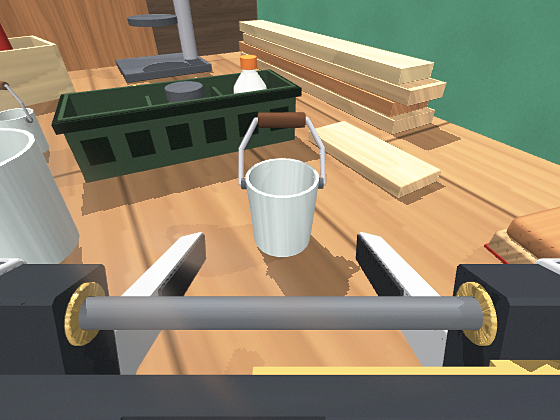

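The pail's rim is at (283,178) against a predicted (283,177), so it is centred between the fingers. I'll slide in and close.

Request:
servo_tool:
  rows:
    - [0, 0, 0, 4, 6.5, -3.5, 0]
    - [0, 0, 0, 6, 10.4, -5.5, 0]
    - [0, 0, 0, 6, 10.4, -5.5, 0]
    - [0, 0, 0, 6, 10.4, -5.5, 0]
    - [0, 0, 0, 6, 10.4, -5.5, 0]
    - [0, 0, 0, 6, 10.4, -5.5, 0]
    - [0, 0, 0, 6, 10.4, -5.5, 0]
    - [0, 0, 0, 6, 10.4, -5.5, 0]
    - [0, 0, 0, 6, 10.4, -5.5, 0]
    - [0, 0, 0, 5, 8, -4.5, 0]
    - [0, 0, 0, 0, 0, 0, 0.25]
    - [0, 0, 0, 0, 0, 0, 0.5]
    - [0, 0, 0, 0, 0, 0, 0.5]
    - [0, 0, 0, 0, 0, 0, 0.5]
    - [0, 0, 0, 0, 0, 0, 0.5]
  grip_force: 25

```text
clock: 19.75
eef_pos: [571.6, -0.3, 33.7]
eef_rot: [3.138, -1.139, 1.05]
wrist_force: [-1.8, -2.5, 2.3]
finger_gap: 63.1
finger_force: 24.9
```

The gap of 63.1 mm matches the pail's diameter at that height. I'll lift it, then carry it to beside the bowl, turning the tool azimuth to 20°.

Request:
servo_tool:
  rows:
    - [0, 0, 0, 0, 0, 4, 0.5]
    - [0, 0, 0, 0, 0, 10, 0.5]
    - [0, 0, 0, 0, 0, 18, 0.5]
    - [0, 0, 0, 0, 0, 22, 0.5]
    - [0, 0, 0, 0, 0, 22, 0.5]
    - [0, 0, 0, 0, 0, 18, 0.5]
    - [0, 0, 0, 0, 0, 10, 0.5]
    - [0, 0, 0, 0, 0, 4, 0.5]
    - [0, 0, 0, 0, 0, 0, 0.5]
  grip_force: 30

```text
clock: 20.88
eef_pos: [571.4, 0.0, 141.2]
eef_rot: [3.139, -1.138, 1.049]
wrist_force: [-0.4, -0.2, -3.7]
finger_gap: 62.7
finger_force: 30.0
```

Request:
servo_tool:
  rows:
    - [0, 0, -1, 0, -5, 0, 0.5]
    - [0, 0, -2, -0.5, -12, 0, 0.5]
    - [0, 0, -2.5, -0.6, -16, 0, 0.5]
    - [0, 0, -2.5, -0.6, -16, 0, 0.5]
    - [0, 0, -2.5, -0.6, -16, 0, 0.5]
    - [0, 0, -2.5, -0.6, -16, 0, 0.5]
    - [0, 0, -2.5, -0.6, -16, 0, 0.5]
    - [0, 0, -2.5, -0.6, -16, 0, 0.5]
    - [0, 0, -2.5, -0.6, -16, 0, 0.5]
    - [0, 0, -2.5, -0.6, -16, 0, 0.5]
    - [0, 0, -2.5, -0.6, -16, 0, 0.5]
    - [0, 0, -2.5, -0.6, -16, 0, 0.5]
    - [0, 0, -2.5, -0.6, -16, 0, 0.5]
    - [0, 0, -2.5, -0.6, -16, 0, 0.5]
    - [0, 0, -2.5, -0.6, -16, 0, 0.5]
    - [0, 0, -2.5, -0.6, -16, 0, 0.5]
    - [0, 0, -2, -0.5, -12, 0, 0.5]
    - [0, 0, -1, 0, -5, 0, 0.5]
    - [0, 0, 0, 0, 0, 0, 0.5]

```text
clock: 23.25
eef_pos: [562.1, -258.0, 141.4]
eef_rot: [3.139, -1.139, 0.333]
wrist_force: [-0.3, -0.0, -2.6]
finger_gap: 63.0
finger_force: 30.0
```

Run:
```python
from h import *
goto([563,-250,141.5],-70,[.851,.310,-.423])
t=manip.camera('top')[:,:,::-1];s=manip.camera('scene')[:,:,::-1]
cv2.imwrite('pics/m5.png',np.hstack([cv2.resize(t[120:300,320:560],(400,300)),cv2.resize(s[60:270,120:400],(400,300))]))
```

```text
rot [-0.   0.3  1.1] 1.1 shift [0.9 8.  0.1] joints [-0.88  0.45  1.91  1.5   1.02 -0.69] wf [-0.3 -0.  -2.6] t 23.25
rot [153.6  54.3 -75.6] 179.6 shift [0.9 8.  0.1] joints [-0.88  0.45  1.91  1.5   1.02 -0.69] wf [-0.3 -0.  -2.6] t 23.25
```

View pics/m5.png

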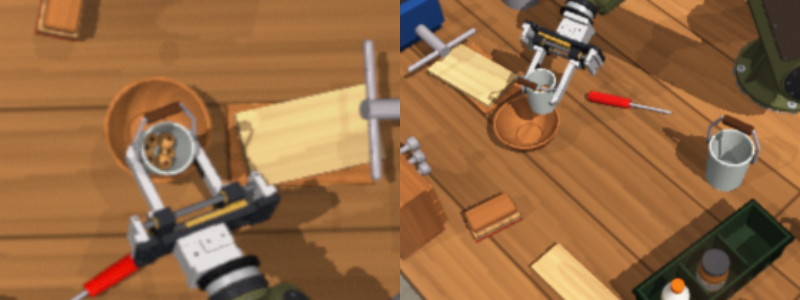

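The pail is above the bowl's near-left side and all balls are in it. I'll tip it slowly about the horizontal axis at azimuth 20°.

Request:
servo_tool:
  rows:
    - [4.7, 1.7, 0, -1.1, 3, 2, 0.5]
    - [6.6, 2.4, 0, -1.1, 3, 2, 0.5]
    - [6.6, 2.4, 0, -1.1, 3, 2, 0.5]
    - [6.6, 2.4, 0, -1.1, 3, 2, 0.5]
    - [6.6, 2.4, 0, -1.1, 3, 2, 0.5]
    - [4.2, 1.5, 0, 0, 0, 0, 0.5]
    - [3.3, 1.2, 0, 0, 0, 0, 0.5]
    - [3.3, 1.2, 0, 0, 0, 0, 0.5]
    - [3.3, 1.2, 0, 0, 0, 0, 0.5]
    - [3.3, 1.2, 0, 0, 0, 0, 0.5]
    - [3.3, 1.2, 0, 0, 0, 0, 0.5]
    - [3.3, 1.2, 0, 0, 0, 0, 0.5]
    - [3.3, 1.2, 0, 0, 0, 0, 0.5]
    - [3.3, 1.2, 0, 0, 0, 0, 0.5]
    - [3.3, 1.2, 0, 0, 0, 0, 0.5]

```text
clock: 25.22
eef_pos: [556.7, -242.8, 151.5]
eef_rot: [-1.744, -0.321, -0.765]
wrist_force: [0.1, 0.6, -2.6]
finger_gap: 62.8
finger_force: 30.0
```

Run:
```python
from h import *
s=manip.read_state();d=R.from_euler('xyz',s['eef_rot']).as_matrix()
print(s['joints'].round(2),s['eef_pos'].round(),'tool',d[:,2].round(2),'close',d[:,1].round(2),'tilt',np.degrees(np.arcsin(abs(d[2,1]))),s['wrist_force'].round(1))
```

```text
[-0.93  0.7   1.67  1.38  1.53  0.44] [ 557. -243.  151.] tool [ 0.72  0.67 -0.16] close [ 0.11 -0.34 -0.93] tilt 69.1676709456105 [ 0.1  0.6 -2.6]
```

Request:
servo_tool:
  rows:
    - [3.3, 1.2, 0, 0, 0, 0, 0.5]
    - [3.3, 1.2, 0, 0, 0, 0, 0.5]
    - [3.3, 1.2, 0, 0, 0, 0, 0.5]
    - [3.3, 1.2, 0, 0, 0, 0, 0.5]
    - [3.3, 1.2, 0, 0, 0, 0, 0.5]
    - [3.3, 1.2, 0, 0, 0, 0, 0.5]
    - [3.3, 1.2, 0, 0, 0, 0, 0.5]
    - [3.3, 1.2, 0, 0, 0, 0, 0.5]
    - [3.3, 1.2, 0, 0, 0, 0, 0.5]
    - [3.3, 1.2, 0, 0, 0, 0, 0.5]
    - [3.3, 1.2, 0, 0, 0, 0, 0.5]
    - [0, 0, 0, 0, 0, 0, 0.5]
    - [0, 0, 0, 0, 0, 0, 0.5]
    - [0, 0, 0, 0, 0, 0, 0.5]
    - [0, 0, 0, 0, 0, 0, 0.5]

```text
clock: 27.1
eef_pos: [556.6, -243.1, 151.6]
eef_rot: [-1.454, 0.287, -0.771]
wrist_force: [-0.3, 1.2, -1.6]
finger_gap: 63.0
finger_force: 29.9
```

Run:
```python
from h import *
s=manip.read_state();d=R.from_euler('xyz',s['eef_rot']).as_matrix()
print(s['joints'].round(2),s['eef_pos'].round(),'tool',d[:,2].round(2),'close',d[:,1].round(2),s['wrist_force'].round(1),s['clock'])
t=manip.camera('top')[:,:,::-1];s=manip.camera('scene')[:,:,::-1]
cv2.imwrite('pics/m6.png',np.hstack([crop(t,360,140,100,150,4),crop(s,150,80,100,150,4)]))
```

```text
[-0.93  0.85  1.63  1.54  1.74  0.95] [ 557. -243.  152.] tool [0.72 0.69 0.11] close [-0.12  0.28 -0.95] [-0.3  1.2 -1.6] 27.1
```

View pics/m6.png

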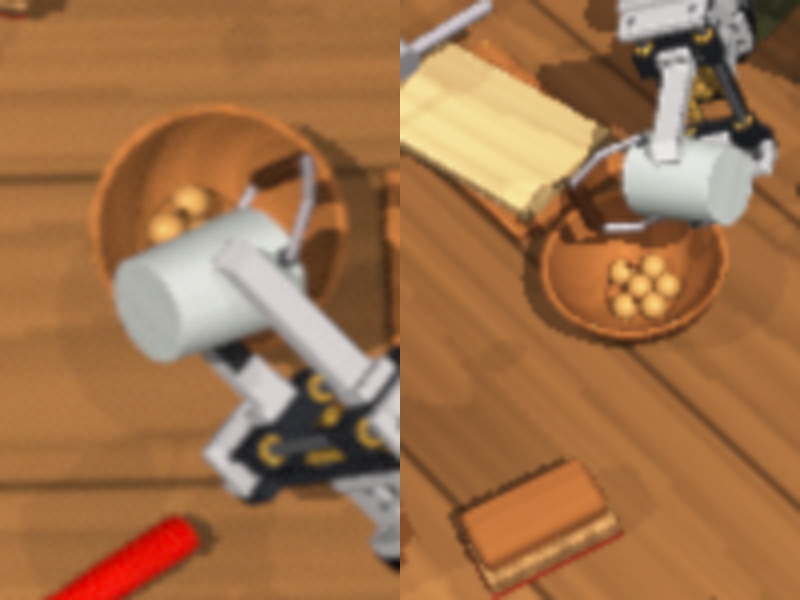

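All six balls are in the bowl; the scene view shows a cluster of six around (645,285) in the crop. I'll turn the pail back upright and move away from the bowl.

Request:
servo_tool:
  rows:
    - [-6, -2.2, 0, 0, 0, 3, 0.5]
    - [-9.2, -3.35, 0, 0, 0, 3, 0.5]
    - [-9.2, -3.35, 0, 0, 0, 3, 0.5]
    - [-9.2, -3.35, 0, 0, 0, 3, 0.5]
    - [-9.2, -3.35, 0, 0, 0, 3, 0.5]
    - [-9.2, -3.35, 0, 0, 0, 3, 0.5]
    - [-9.2, -3.35, 0, 0, 0, 0, 0.5]
    - [-9.2, -3.35, 0, 0, 0, 0, 0.5]
    - [-9.2, -3.35, 0, 0, 0, 0, 0.5]
    - [-9.2, -3.35, 0, 0, 0, 0, 0.5]
    - [-9.2, -3.35, 0, 0, 0, 0, 0.5]
    - [-3.3, -1.2, 0, 0, 0, 0, 0.5]
    - [0, 0, 0, 0, 0, 0, 0.5]

```text
clock: 28.82
eef_pos: [556.5, -242.7, 169.7]
eef_rot: [3.138, -1.139, 0.336]
wrist_force: [-0.4, 0.2, -0.6]
finger_gap: 62.8
finger_force: 30.0
```

Run:
```python
from h import *
goto([571.5,0,141],-30,[.453,.785,-.423])
goto([563,-250,141],-70,[.851,.310,-.423])
```

```text
rot [-0.1  0.3 41. ] 41.0 shift [ 15.  242.7 -28.7] joints [-0.86  0.37  1.94  1.47  1.01 -0.64] wf [-0.4  0.2 -0.6] t 28.82
rot [115.5  95.2 -65. ] 163.2 shift [ 15.  242.7 -28.7] joints [-0.86  0.37  1.94  1.47  1.01 -0.64] wf [-0.4  0.2 -0.6] t 28.82
rot [-0.   0.3  1. ] 1.0 shift [  6.5  -7.3 -28.7] joints [-0.86  0.37  1.94  1.47  1.01 -0.64] wf [-0.4  0.2 -0.6] t 28.82
rot [153.6  54.4 -75.6] 179.7 shift [  6.5  -7.3 -28.7] joints [-0.86  0.37  1.94  1.47  1.01 -0.64] wf [-0.4  0.2 -0.6] t 28.82
```

Level again. Now I'll carry it back to the earlier spot, with the same orientation.

Request:
servo_tool:
  rows:
    - [0, 0, 1, 0, 6, 0, 0.5]
    - [0, 0, 2.5, 1, 14, 0, 0.5]
    - [0, 0, 3, 1, 18, 0, 0.5]
    - [0, 0, 3, 1, 18, 0, 0.5]
    - [0, 0, 3, 1, 18, 0, 0.5]
    - [0, 0, 3, 1, 18, 0, 0.5]
    - [0, 0, 3, 1, 18, 0, 0.5]
    - [0, 0, 3, 1, 18, 0, 0.5]
    - [0, 0, 3, 1, 18, -4, 0.5]
    - [0, 0, 3, 2, 18, -4, 0.5]
    - [0, 0, 3, 1, 18, -4, 0.5]
    - [0, 0, 3, 1, 18, -4, 0.5]
    - [0, 0, 3, 1, 18, -4, 0.5]
    - [0, 0, 3, 1, 14, -4, 0.5]
    - [0, 0, 1.5, 1, 8, -4, 0.5]
    - [0, 0, 0, 0, 3, 0, 0.5]
    - [0, 0, 0, 0, 0, 0, 0.5]

```text
clock: 30.95
eef_pos: [571.6, -0.1, 141.5]
eef_rot: [3.137, -1.139, 1.051]
wrist_force: [0.3, 0.2, -1.9]
finger_gap: 63.1
finger_force: 30.0
```

Request:
servo_tool:
  rows:
    - [0, 0, 0, 0, 0, -10, 0.5]
    - [0, 0, 0, 0, 0, -18, 0.5]
    - [0, 0, 0, 0, 0, -20, 0.5]
    - [0, 0, 0, 0, 0, -20, 0.5]
    - [0, 0, 0, 0, 0, -14, 0.5]
    - [0, 0, 0, 0, 0, -9, 0.5]
    - [0, 0, 0, 0, 0, -5, 0.5]
    - [0, 0, 0, 0, 0, -3, 0.5]
    - [0, 0, 0, 0, 0, 0, 0.5]

```text
clock: 32.08
eef_pos: [571.7, -0.1, 42.7]
eef_rot: [3.136, -1.139, 1.052]
wrist_force: [0.2, 0.5, -1.7]
finger_gap: 62.8
finger_force: 30.0
```

Run:
```python
from h import *
goto([571.5,0,33.7],-30,[.453,.785,-.423])
```

```text
rot [-0.2  0.3 -0. ] 0.3 shift [-0.2  0.1 -9. ] joints [-0.52  0.7   1.83  1.32  1.22 -0.92] wf [ 0.2  0.5 -1.7] t 32.08
rot [ -81.6 -141.3   75.6] 179.9 shift [-0.2  0.1 -9. ] joints [-0.52  0.7   1.83  1.32  1.22 -0.92] wf [ 0.2  0.5 -1.7] t 32.08
```

Request:
servo_tool:
  rows:
    - [0, 0, 0, 0, 0, -3, 0.5]
    - [0, 0, 0, 0, 0, -3, 0.5]
    - [0, 0, 0, 0, 0, -1.5, 0.5]
    - [0, 0, 0, 0, 0, 0, 0.5]

```text
clock: 32.58
eef_pos: [571.6, -0.0, 34.9]
eef_rot: [3.138, -1.139, 1.051]
wrist_force: [-0.2, -0.4, -1.7]
finger_gap: 63.0
finger_force: 30.0
```

Request:
servo_tool:
  rows:
    - [0, 0, 0, 0, 0, -1.5, 0.5]
    - [0, 0, 0, 0, 0, 0, 0.5]

```text
clock: 32.83
eef_pos: [571.7, -0.1, 33.7]
eef_rot: [3.137, -1.14, 1.052]
wrist_force: [-0.0, -0.9, 1.4]
finger_gap: 63.0
finger_force: 29.9
```

Touchdown is at the same height as before. I'll open, back straight out and rise.

Request:
servo_tool:
  rows:
    - [0, 0, 0, 0, 0, 0, 0.3]
    - [0, 0, 0, 0, 0, 0, 0]
    - [0, 0, 0, 0, 0, 0, 0]
    - [0, 0, 0, 0, 0, 0, 0]
    - [0, 0, 0, -3, -5, 2.8, 0]
    - [0, 0, 0, -6, -10.4, 5.5, 0]
    - [0, 0, 0, -6, -10.4, 5.5, 0]
    - [0, 0, 0, -6, -10.4, 5.5, 0]
    - [0, 0, 0, -6, -10.4, 5.5, 0]
    - [0, 0, 0, -6, -10.4, 5.5, 0]
    - [0, 0, 0, -6, -10.4, 5.5, 0]
    - [0, 0, 0, -6, -10.4, 5.5, 0]
    - [0, 0, 0, -6, -10.4, 5.5, 0]
    - [0, 0, 0, -6, -10.4, 5.5, 0]
    - [0, 0, 0, -3, -5, 20, 0]
    - [0, 0, 0, 0, 0, 30, 0]
    - [0, 0, 0, 0, 0, 30, 0]
    - [0, 0, 0, 0, 0, 30, 0]
    - [0, 0, 0, 0, 0, 0, 0]

```text
clock: 35.2
eef_pos: [511.8, -104.3, 197.5]
eef_rot: [3.129, -1.138, 1.059]
wrist_force: [0.1, 0.5, -0.8]
finger_gap: 93.7
finger_force: 0.0
```

Run:
```python
from h import *
print(manip.read_state()['clock'],manip.read_state()['wrist_force'])
t=manip.camera('top')[:,:,::-1];s=manip.camera('scene')[:,:,::-1]
cv2.imwrite('pics/m7.png',np.hstack([cv2.resize(t[90:300,150:470],(400,300))[:,:],cv2.resize(s[60:310,160:440],(400,300))]))
```

```text
35.2 [ 0.08440531  0.4637897  -0.81965411]
```

View pics/m7.png

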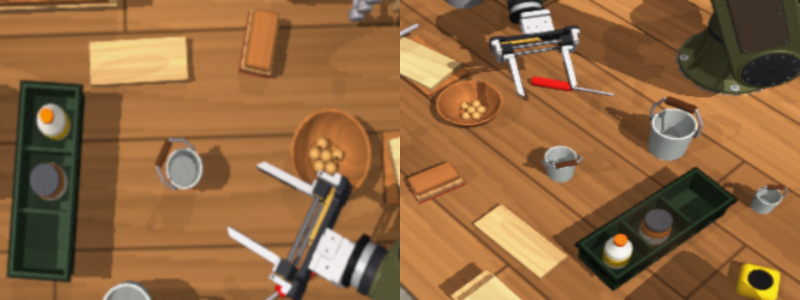

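The empty pail stands upright on the bench, the six balls are in the bowl, and nothing else has visibly moved. Handing in.

```bash
python3 -c "
from cell import manip
print(manip.sign_off())"
```

```text
the job is handed in; nothing more can be done
None
```

I handed the job in at about 35 s: in the last pictures all six balls are in the bowl, the empty pail stands upright on the bench, and nothing else has visibly moved; the hand-in returned no verdict.

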